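# Build a cribbed kiln pier from L-shaped props

## Robot

A 6-joint arm with a two-finger parallel gripper is mounted at the origin on the work surface. World frame = base frame: x ahead of the robot, y to its left, z up, the work surface at z = 0. Lengths are in mm, angles in rad, forces in N, time in s.
With the tool pointing down it reaches from about 350 to 950 mm from the base axis. Payload 17.4 kg.
Tool frame: the origin (TCP) lies midway between the tips of the shut fingers; the grasp point (between the pads) lies 19 mm behind it; z points along the fingers, y is the direction in which the jaws open and shut (so a half turn about z gives the same grasp; the last joint's range is limited). The gripper opens to 93 mm and grips with 3 to 60 N. Pads are 15 mm wide; open, the fingers measure 128 mm over their backs; the gripper's body (75 mm by 188 mm) begins 65 mm behind the grasp point.
Start: joints at [1.298, 0.116, 1.442, -0, 1.584, -0.038], TCP at [157.045, 656.482, 218.646] pointing down, gripper open.
Joint ranges: [-2.83, 2.83], [-0.83, 2.19], [0.07, 2.5], [-1.14, 4.28], [0.01, 3], [-2.97, 2.97]. Speed limits (rad/s): [1.89, 1.89, 2.22, 3.14, 3.14, 3.14].

## Interface

Orientations are given as [roll, pitch, yaw] about the fixed x, y, z axes, in that order (R = Rz(yaw) Ry(pitch) Rx(roll)).
In Python, from workcell import get_obs, camera, get_calibration, finish_job, find_in gives the robot as it stands.
- The arm moves only by the tool play_rows, never from a script. Its argument "commands" is a list that holds one entry, the list of rows, each a list of 6 numbers: the shift along the tool's x, y, z in cm, then the turn, a rotation vector about the tool's x, y, z in degrees. A call has 1 to 20 rows; each row is the pose to reach, as a shift and turn from the pose measured when the call began, along the tool's axes at that moment; what a row does not reach only later rows make up. A row lasts 1/10 s, in which the tool goes at most 50 mm and 8.59 degrees, less where a joint would pass 70% of its speed; a pose out of reach is approached as far as the arm can. A call with a gripper value outside its range is refused whole. "grip" is the gripper's target within -1 to 1 (shut at 1, half-way at 0, fully open at -1), set as the call begins (left out, the last holds). The fingers move at their own pace and stop on an object; "newtons" is the grip in N (left out, the last holds). Time passes only in rows, so rows that repeat a pose let the fingers close. It gives the time, the measured TCP pose, the force and the opening at its end, in the units of the state.
- get_obs(): the state, without advancing time (a new reading comes with each control period).
- camera(name): name is "scene" or "top" or "wrist"; returns (picture, depth): 420x560x3 uint8, blue, green, red; 420x560 float32, mm along the optical axis (not along the pixel's ray), 0 where there is no reading.
- get_calibration(name): a dict with "mtx" (3x3 intrinsics, pixels), "pose" (4x4, takes a point from camera to world coordinates); the wrist camera has in their place "T_tool_cam" (4x4, takes a point from camera to tool coordinates, whose origin is the TCP and whose axes are the flange's). Camera axes: x right, y up, looking along -z (the intrinsics and any distortion apply to the point x, -y, -z); pixel columns grow to the right and rows downward; lengths in mm; the calibration is good to about 2 mm. A picture is of the moment at which its call begins: read the wrist's pose just before it. get_calibration takes no time and is no camera call.
- finish_job(): hands the job in, once; it reports no verdict.
Trained networks look in the newest picture that a camera, given by its name, has taken for a name from the list of things; names that differ only in an ending like _2 or _b are one class to them, and where a whole thing is asked for, a point or a joint stands for the part that bears it (a point fixed in the world has none). Each returns a list of dicts, best first, with "p" (0 to 1); they miss things now and then, are a little off and sometimes report something else, mostly with a low value. They report only what shows in the picture. A call takes as long as a camera call. They do not tell look-alikes from the thing itself.
- find_in(camera, thing): "extent" ([left, top, width, height] in pixels, round what is visible of it).
The state is a dict: "time_s": time; "joint_positions": joint angles; "joint_velocities": joint speeds; "joint_efforts": joint torques, N m; "ee_pos": TCP position; "tcp_rot": TCP orientation; "ft_force": force on the tool from outside, world axes, zero at the start; "torque": the same for the moment, N m; "finger_gap": finger opening in mm.
Only numpy, scipy, OpenCV 4.12 (cv2) and the standard library are available. Lean on these libraries where they do the work, as an engineer would, in place of code of your own. Each camera call takes 0.05 s, during which the arm holds its last target.

## Task

Build up the kiln pier on the square batt: stack the two loose L-shaped props on the one already lying there, each turned half round from the one beneath so that arm ends rest squarely on arm ends and the sides line up, then lay the small rectangular kiln shelf flat on top, centred and square to the pier. Put one piece up at a time and let go of it before fetching the next, leave the bottom prop where it lies, and do not disturb the pots and other things around.

Things in the scene. Friction and masses are not known exactly. Their poses are not given: they have to be found in the camera images.
- batt: Fixed square grey batt on the table, 130 x 130 x 12 mm, origin at the centre of its underside; the bottom L stands centrally on it, about in line with its sides.
- prop_base: Flat L of buff fired clay, 25 mm thick: a 96 x 96 mm square less one 56 x 56 mm corner; arms 40 mm wide. Origin: centre of the 96 mm square, underside, z up. Heel (outer corner where the arms meet) at x = y = -48 mm; arms run along +x (y -48 to -8 mm) and +y (x -48 to -8 mm); the open corner is at +x +y. Bottom L of the pile, loose on the batt, underside 12 mm above the table.
- prop_base_heel (a point): Top of the bottom L's heel: 48 mm back along its x and y from its origin, 25 mm up.
- prop_base_open (a point): The point above the bottom L's missing corner: +48 mm along its x and y from its origin, 25 mm up (level with its top). The heel of the L laid on it belongs above this point.
- prop_a: Loose L, same shape, size and frame as prop_base, 0.2 to 0.42 kg, lying flat on the table apart from the pile; interchangeable with prop_b. An L laid half-turned on another with the squares in line rests on the two 40 mm arm ends only, and tips over its heel if it is laid more than about 9 mm out along both axes towards its heel.
- prop_a_heel (a point): Top of prop_a's heel (x = y = -48 mm, z = 25 mm in its frame).
- prop_b: Loose L, the same as prop_a (same shape, size and frame as prop_base), lying flat on the table apart from the pile.
- prop_b_heel (a point): Top of prop_b's heel (x = y = -48 mm, z = 25 mm in its frame).
- tile: Small rectangular kiln shelf, a buff slab 110 mm (x) x 50 mm (y) x 16 mm thick, about 0.18 kg, lying flat on the table, apart from the pile. Origin: centre of its underside.
- straight_prop: Bystander: straight buff kiln prop, a plain bar 96 x 36 x 25 mm lying flat; not L-shaped. Origin at the centre of its underside.
- beaker: Bystander: unglazed cream beaker, rim 60 mm across, 75 mm tall. Origin at the centre of its underside.
- bowl: Bystander: white bowl, rim 100 mm across, 55 mm tall. Origin at the centre of its underside.
- vase: Bystander: small terracotta vase, 90 mm across, 125 mm tall. Origin at the centre of its underside.
- brush: Bystander: glaze brush lying on the table, handle along its -x.
- stilt: Bystander: three-armed cream kiln stilt, arms 34 mm long, 12 mm thick, lying flat. Origin at the centre of its underside.
- mug: Bystander: white mug, 76 mm across, 85 mm tall, with a handle. Origin at the centre of its underside.
There are look-alikes about, which are no part of the job. Leave any black or green look-alike of the prop_a alone.

How it is judged:
By the outcome, as a careful person would: the job done as asked, in the order asked, and still so for the second after the job is handed in, with the robot touching nothing.
It also fails if it takes over 72 s, if anything falls off the work surface, if the arm or the gripper's body presses on something with over 40 N, if the wrist force passes 120 N, or if a joint passes its speed limit or range.

## Working session

There is one attempt and no reset: what is moved stays moved. The work goes in short steps, Python scripts to look and compute and a tool call to move; the robot and the scene stay as the last step left them, time stands still between calls to the robot, and variables do not carry over. Pictures are saved under pics/ and viewed, and the job is handed in when it is done.

Besides the shell and the picture viewer there is one more tool, called after "Emit:" by a JSON object that holds its "name" and its "arguments". play_rows: Moves the arm, as the interface text tells. Its arguments: {"type":"object","properties":{"commands":{"type":"array","items":{"type":"array","items":{"type":"array","items":{"type":"number"}}}},"grip":{"type":"number"},"newtons":{"type":"number"}},"required":["commands"]}

```bash
ls; mkdir -p pics; python3 - <<'E'
from workcell import get_obs,camera,get_calibration,find_in
import cv2,numpy as np
print(get_obs())
for n in("scene","top","wrist"):
    im,d=camera(n); cv2.imwrite(f"pics/{n}0.png",im); np.save(f"{n}0.npy",d)
    c=get_calibration(n); print(n,{k:np.round(v,4).tolist() if hasattr(v,'tolist') or isinstance(v,list) else v for k,v in c.items()})
    if n!="wrist":
        for t in("prop_a","tile","batt","straight_prop"):
            print(n,t,[(x["extent"],round(x["p"],2)) for x in find_in(n,t)])
E
```

```text
pics
{'time_s': 0.0, 'joint_positions': array([ 1.29819487e+00,  1.16459829e-01,  1.44227257e+00, -2.18699506e-05,
        1.58400836e+00, -3.78028915e-02]), 'joint_velocities': array([ 0.00013871, -0.00125634,  0.00066753, -0.00029194,  0.00143479,
        0.00079184]), 'joint_efforts': array([-1.76410347e-03, -7.21196437e+01, -6.22656798e+01,  7.79230543e-02,
        2.34348705e-02, -9.51731886e-05]), 'ee_pos': array([156.99643823, 656.26956083, 217.91828759]), 'tcp_rot': array([-3.14044454e+00, -2.15387519e-05,  2.90679380e+00]), 'ft_force': array([-1.15597624, -0.00754088, -0.19821561]), 'torque': array([-0.01701335,  0.02574769, -0.0204183 ]), 'finger_gap': 93.11875857685031}
scene {'mtx': [[409.7106, 0.0, 284.296], [0.0, 409.7106, 219.1257], [0.0, 0.0, 1.0]], 'pose': [[-0.7168, -0.4758, 0.5098, 1141.1907], [0.6973, -0.4906, 0.5225, 633.39], [0.0015, 0.73, 0.6835, 807.1999], [0.0, 0.0, 0.0, 1.0]]}
scene prop_a [([225.6, 143.5, 24.0, 31.1], 0.97), ([343.5, 197.5, 37.2, 36.8], 0.97), ([398.0, 233.1, 51.6, 34.4], 0.83), ([346.8, 238.7, 43.9, 44.2], 0.63), ([475.6, 256.8, 46.6, 39.4
[... 367 characters left out ...]
-0.9995, 0.0202, -0.0257, 20.6677], [-0.024, 0.0802, 0.9965, 1571.4571], [0.0, 0.0, 0.0, 1.0]]}
top prop_a [([134.7, 253.0, 27.7, 31.7], 0.88), ([202.6, 204.9, 34.7, 26.8], 0.84), ([236.4, 238.2, 28.8, 32.0], 0.78), ([184.3, 234.9, 29.3, 29.7], 0.76), ([372.1, 215.5, 31.3, 26.9], 0.62)]
top tile [([286.3, 213.2, 25.7, 28.8], 0.9), ([293.5, 166.2, 33.6, 29.5], 0.6)]
top batt [([288.4, 160.0, 45.7, 41.8], 0.57)]
top straight_prop [([229.2, 156.8, 23.3, 24.9], 0.69)]
wrist {'mtx': [[311.4667, 0.0, 278.7261], [0.0, 311.4667, 210.8332], [0.0, 0.0, 1.0]], 'T_tool_cam': [[0.0007, 0.9641, 0.2657, 73.4086], [1.0, -0.0005, -0.0006, 1.1132], [-0.0004, 0.2657, -0.9641, -166.3735], [0.0, 0.0, 0.0, 1.0]]}
```

View pics/scene0.png

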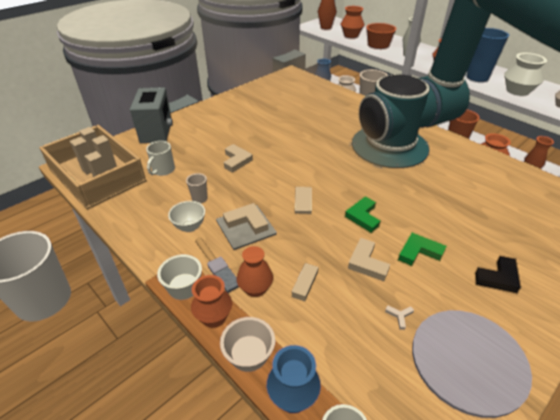

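View pics/top0.png

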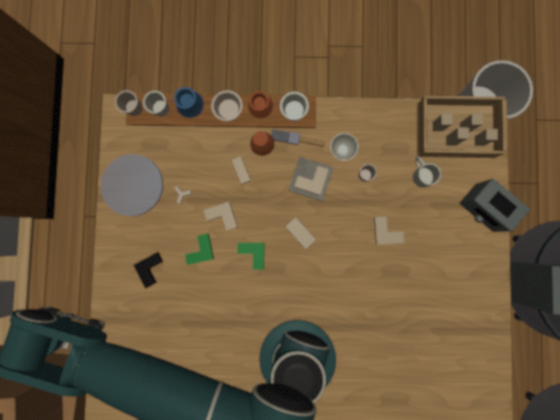

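View pics/wrist0.png

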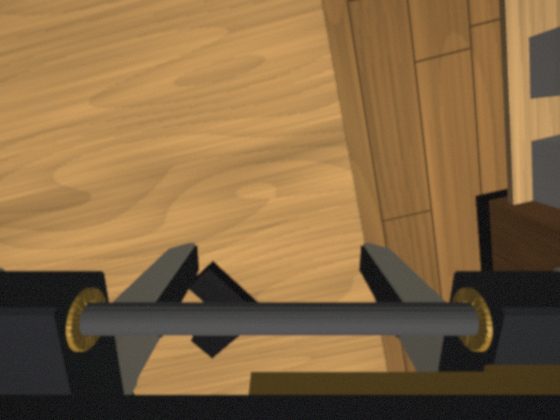

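```bash
python3 - <<'E'
import cv2
im=cv2.imread("pics/top0.png"); cv2.imwrite("pics/top0z.png",cv2.resize(im[140:300,120:420],None,fx=2.66,fy=2.66,interpolation=cv2.INTER_CUBIC))
E
```

```text
(no output)
```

View pics/top0z.png

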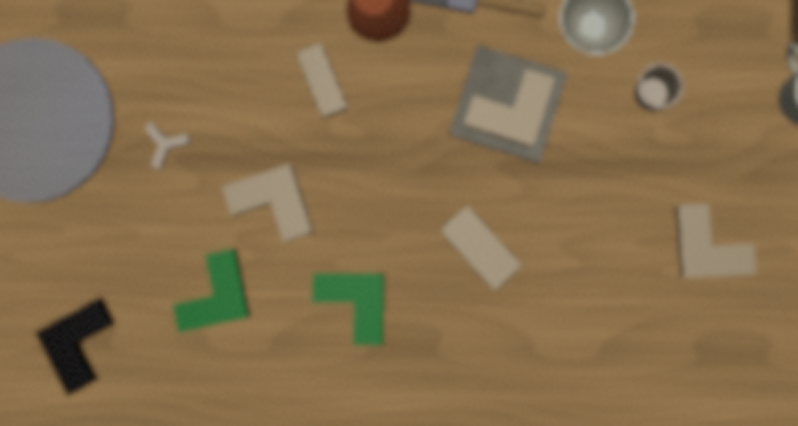

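The top picture shows two buff Ls at (222,216) and (388,231), and the base L on the batt at (313,178). The tile should be at (300,233), with the narrower straight prop at (241,170). The greens at (200,249) and (253,254) and the black at (148,269) are look-alikes. Next I measure all of these with depth.

```bash
cat > h.py <<'E'
from workcell import get_obs,camera,get_calibration,find_in
import cv2,numpy as np
from scipy.optimize import minimize
from scipy.spatial.transform import Rotation as R
L=np.array([[-48,-48],[48,-48],[48,-8],[-8,-8],[-8,48],[-48,48]],float)
def rect(a,b): return np.array([[-a,-b],[a,-b],[a,b],[-a,b]],float)/2
TILE=rect(110,50);STR=rect(96,36);BATT=rect(130,130)
def Ttool(o):
    T=np.eye(4);T[:3,:3]=R.from_euler('xyz',o['tcp_rot']).as_matrix();T[:3,3]=o['ee_pos'];return T
def shot(n,save=None):
    o=get_obs(); im,d=camera(n); c=get_calibration(n)
    P=c['pose'] if n!='wrist' else Ttool(o)@np.array(c['T_tool_cam'])
    if save: cv2.imwrite(f'pics/{save}.png',im)
    return im,d,np.array(c['mtx']),np.array(P),o
def cloud(d,K,P):
    v,u=np.mgrid[:d.shape[0],:d.shape[1]]
    p=np.stack([(u-K[0,2])/K[0,0]*d,-(v-K[1,2])/K[1,1]*d,-d],-1)
    return p@P[:3,:3].T+P[:3,3]
def proj(p,K,P):
    q=(np.asarray(p,float)-P[:3,3])@P[:3,:3]
    return np.stack([K[0,0]*q[:,0]/-q[:,2]+K[0,2],K[1,1]*-q[:,1]/-q[:,2]+K[1,2]],-1)
def poly(pose,S):
    x,y,t=pose;c,s=np.cos(t),np.sin(t);return S@np.array([[c,s],[-s,c]])+[x,y]
def buff(im):
    return cv2.cvtColor(im,cv2.COLOR_BGR2HSV)
def sdist(pts,S):
    S=S.astype(np.float32)
    return np.array([cv2.pointPolygonTest(S.reshape(-1,1,2),(float(a),float(b)),True) for a,b in pts])
def fit(pts,S,x0,sym):
    """pts: boundary points (world xy) on the outline; least squares of distance to polygon outline"""
    from scipy.optimize import least_squares
    def f(p):
        c,s=np.cos(p[2]),np.sin(p[2]);q=(pts-p[:2])@np.array([[c,-s],[s,c]])
        return sdist(q,S)
    best=None
    for k in range(sym):
        r=least_squares(f,[x0[0],x0[1],x0[2]+k*2*np.pi/8],loss='soft_l1',f_scale=1.5,diff_step=1e-4,x_scale=[1,1,.02])
        if best is None or r.cost<best.cost:best=r
    r=f(best.x);return best.x,np.median(np.abs(r)),np.percentile(np.abs(r),90)
E
python3 - <<'E'
from h import *
d=np.load('top0.npy');c=get_calibration('top');K=np.array(c['mtx']);P=np.array(c['pose']);im=cv2.imread('pics/top0.png')
W=cloud(d,K,P)
print('table z',np.nanmedian(W[280:300,200:400,2]),W[280:300,200:400,2].std())
for n,(u,v) in dict(L1=(227,212),L2=(383,238),base=(315,185),tile=(300,233),strt=(241,170),g=(262,255),batt=(300,170)).items():
    print(n,W[v-2:v+3,u-2:u+3].reshape(-1,3).mean(0).round(1),im[v,u])
E
```

```text
table z -0.07920371918237379 116.28226805720756
L1 [514.2 264.1  26. ] [124 147 161]
L2 [ 433.5 -293.1   24. ] [117 140 155]
base [616.3 -48.9  36.7] [126 150 165]
tile [444.9   0.9  14.4] [125 148 163]
strt [667.2 218.3  25.9] [126 149 163]
g [363.7 134.7  20.8] [ 63 115  54]
batt [673.3   5.3  12.4] [ 89 100 105]
```

```bash
cat >> h.py <<'E'
def mask_sat(im,thr=90,vmin=110):
    h=cv2.cvtColor(im,cv2.COLOR_BGR2HSV).astype(int)
    return ((h[...,1]<thr)&(h[...,2]>vmin)).astype(np.uint8)*255
def measure(im,d,K,P,uv,ztop,S,thr=90,x0=None,sym=8,tol=7,up=4):
    """outline of top face of the component containing uv, fit polygon S at height ztop"""
    W=cloud(d,K,P)
    m=mask_sat(im,thr); m[(np.abs(W[...,2]-ztop)>tol)]=0
    n,lab,st,cen=cv2.connectedComponentsWithStats(m,connectivity=4)
    k=lab[int(uv[1]),int(uv[0])]
    if k==0:
        return None
    mm=(lab==k).astype(np.float32)
    M=cv2.resize(mm,None,fx=up,fy=up,interpolation=cv2.INTER_LINEAR); M=cv2.GaussianBlur(M,(0,0),up*.6)
    cs,_=cv2.findContours((M>.5).astype(np.uint8),cv2.RETR_EXTERNAL,cv2.CHAIN_APPROX_NONE)
    c=max(cs,key=cv2.contourArea)[:,0].astype(float); c=(c+.5)/up-.5
    H=d.shape
    ok=(c[:,0]>1)&(c[:,0]<H[1]-2)&(c[:,1]>1)&(c[:,1]<H[0]-2)
    c=c[ok]
    # rays -> plane
    r=np.stack([(c[:,0]-K[0,2])/K[0,0],-(c[:,1]-K[1,2])/K[1,1],-np.ones(len(c))],-1)@P[:3,:3].T
    t=(ztop-P[2,3])/r[:,2]; pts=(P[:3,3]+r*t[:,None])[:,:2]
    if len(pts)>300: pts=pts[::len(pts)//300]
    if x0 is None: x0=[*pts.mean(0),0]
    return fit(pts,S,x0,sym),st[k],len(pts)
def draw(im,K,P,pose,S,z,col=(0,0,255)):
    p=poly(pose,S);q=proj(np.c_[p,np.full(len(p),z)],K,P)
    cv2.polylines(im,[np.round(q*16).astype(np.int32)],True,col,1,cv2.LINE_AA,4)
E
python3 - <<'E'
from h import *
d=np.load('top0.npy');c=get_calibration('top');K=np.array(c['mtx']);P=np.array(c['pose']);im=cv2.imread('pics/top0.png');v=im.copy()
for n,(uv,z,S) in dict(L1=((227,212),25,L),L2=((383,238),25,L),base=((315,185),37,L),tile=((300,233),16,TILE),strt=((241,170),25,STR)).items():
    r=measure(im,d,K,P,uv,z,S); 
    if r is None: print(n,None);continue
    print(n,np.round(r[0][0],3),np.round(r[0][1:],2),r[1]); draw(v,K,P,r[0][0],S,z)
cv2.imwrite('pics/top0f.png',cv2.resize(v[140:300,120:420],None,fx=2.66,fy=2.66,interpolation=cv2.INTER_CUBIC))
E
```

```text
L1 [492.627 290.117   1.92 ] [0.52 1.57] [204 202  33  28 457]
L2 [ 464.232 -312.677    4.784] [0.94 2.43] [375 217  29  27 457]
base [ 6.43846e+02 -3.30800e+01 -3.00000e-01] [0.53 1.29] [294 166  34  28 465]
tile [446.902   1.129   3.892] [0.7  1.73] [286 218  30  31 409]
strt [668.995 221.439   3.562] [0.71 1.85] [232 156  18  28 248]
```

View pics/top0f.png

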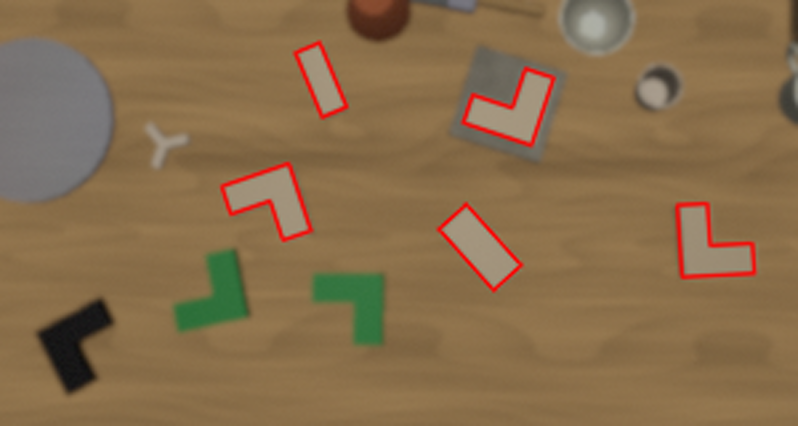

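The fits overlay well. Tile and straight prop are told apart by size and height: the tile at crop (480,247) is 110×50 with its top near z=15, and the bar at (322,80) is 96×36 with its top near z=26. Only the two Ls at crop (268,200) and (716,240) are both buff and L-shaped, so they are prop_a and prop_b. Next I compute the view pose over L1.

```bash
cat >> h.py <<'E'
def go(x,y,z,yawdeg):
    o=get_obs();T=Ttool(o)
    Rt=R.from_euler('xyz',[np.pi,0,np.radians(yawdeg)]).as_matrix()
    s=T[:3,:3].T@(np.array([x,y,z])-T[:3,3])/10
    rv=R.from_matrix(T[:3,:3].T@Rt).as_rotvec(degrees=True)
    d=np.linalg.norm(s)*10
    print(f't={o["time_s"]:.2f} pos',o['ee_pos'].round(1),'yaw',round(float(np.degrees(o['tcp_rot'][2])),2),'F',o['ft_force'].round(1),'gap',round(float(o['finger_gap']),1),'q',np.round(o['joint_positions'],2))
    print('ROW',s.round(2).tolist(),rv.round(2).tolist(),'rows>=',max(int(np.ceil(d/50)),int(np.ceil(np.linalg.norm(rv)/8.59))))
def view(x,y,z,yawdeg,off=50):
    a=np.radians(yawdeg); go(x-off*np.cos(a),y-off*np.sin(a),z,yawdeg)
E
python3 -c "
from h import *
view(492.6,290.1,200,110)"
```

```text
t=0.55 pos [157.  656.5 218.6] yaw 166.55 F [ 0.  -0.1 -0.2] gap 93.0 q [ 1.3   0.12  1.44  0.    1.58 -0.04]
ROW [-43.91, -32.0, 1.86] [-0.0, 0.0, 56.55] rows>= 11
```

Emit:
{"name": "play_rows", "arguments": {"commands": [[[-43.9,-32.0,1.9,0,0,56.5],[-43.9,-32.0,1.9,0,0,56.5],[-43.9,-32.0,1.9,0,0,56.5],[-43.9,-32.0,1.9,0,0,56.5],[-43.9,-32.0,1.9,0,0,56.5],[-43.9,-32.0,1.9,0,0,56.5],[-43.9,-32.0,1.9,0,0,56.5],[-43.9,-32.0,1.9,0,0,56.5],[-43.9,-32.0,1.9,0,0,56.5],[-43.9,-32.0,1.9,0,0,56.5],[-43.9,-32.0,1.9,0,0,56.5],[-43.9,-32.0,1.9,0,0,56.5],[-43.9,-32.0,1.9,0,0,56.5],[-43.9,-32.0,1.9,0,0,56.5],[-43.9,-32.0,1.9,0,0,56.5],[-43.9,-32.0,1.9,0,0,56.5]]], "grip": -1}}

```text
time_s: 2.15
ee_pos: [509.0, 244.0, 199.8]
tcp_rot: [3.141, -0.0, 1.922]
ft_force: [0.3, 0.1, 0.2]
finger_gap: 93.2
```

```bash
cat > look.py <<'E'
import sys
from h import *
# look.py name px py pz(top) shape yaw0deg : measure in the wrist picture near the prior
name,cam=sys.argv[1],sys.argv[2]
im,d,K,P,o=shot(cam)
v=im.copy()
for a in sys.argv[3:]:
    s,x,y,z,t,*th=a.split(',');S={'L':L,'T':TILE,'B':BATT,'S':STR}[s];x,y,z,t=map(float,(x,y,z,t))
    q0=np.mean(L[[0,1,5]]*0+[-28,-28],0) if s=='L' else np.zeros(2)
    tt=np.radians(t);c0=np.array([[np.cos(tt),-np.sin(tt)],[np.sin(tt),np.cos(tt)]])@q0+[x,y]
    uv=proj([[*c0,z]],K,P)[0]
    W=cloud(d,K,P);u=np.round(uv).astype(int)
    zz=W[u[1]-3:u[1]+4,u[0]-3:u[0]+4,2]
    r=measure(im,d,K,P,uv,z,S,thr=float(th[0]) if th else 90,x0=[x,y,tt],sym=1,up=2,tol=6)
    print(s,'uv',uv.round(0),'z seen',np.median(zz).round(1),'hsv',cv2.cvtColor(im,cv2.COLOR_BGR2HSV)[u[1],u[0]])
    if r is None: print('none');continue
    p=r[0][0];print('  pose',p[:2].round(1),'yaw',np.degrees(p[2]).round(2),'res',np.round(r[0][1:],2),'box',r[1]);draw(v,K,P,p,S,z)
cv2.imwrite(f'pics/{name}.png',v)
print('tcp',o['ee_pos'].round(1),'yaw',np.degrees(o['tcp_rot'][2]).round(2),'t',round(o['time_s'],2))
E
python3 look.py w1 wrist L,492.6,290.1,25,110
```

```text
L uv [304. 176.] z seen 25.2 hsv [ 18  77 208]
  pose [489.7 289. ] yaw 109.44 res [0.55 1.22] box [ 233  104   89   90 5093]
tcp [509.  244.  199.8] yaw 110.13 t 2.15
```

View pics/w1.png

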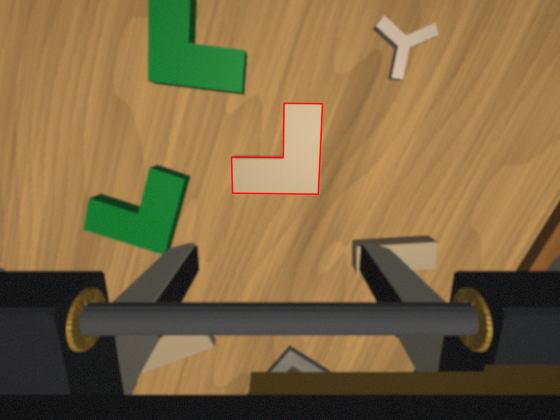

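The wrist picture shows the buff L at (233–322, 104–194), heel at lower right, and the outline fits well. The greens are off to the left. Next I view the base the same way, at the placing yaw, so that calibration bias cancels.

```bash
python3 -c "
from h import *
view(643.8,-33.1,212,163)"
```

```text
t=2.20 pos [509.1 243.9 199.8] yaw 110.12 F [-0.2 -0.1 -0.3] gap 93.1 q [ 0.4  -0.12  1.71  0.    1.55  0.05]
ROW [-33.66, 7.11, -1.22] [0.01, 0.0, -52.88] rows>= 7
```

Emit:
{"name": "play_rows", "arguments": {"commands": [[[-33.7,7.1,-1.2,0,0,-52.9],[-33.7,7.1,-1.2,0,0,-52.9],[-33.7,7.1,-1.2,0,0,-52.9],[-33.7,7.1,-1.2,0,0,-52.9],[-33.7,7.1,-1.2,0,0,-52.9],[-33.7,7.1,-1.2,0,0,-52.9],[-33.7,7.1,-1.2,0,0,-52.9],[-33.7,7.1,-1.2,0,0,-52.9],[-33.7,7.1,-1.2,0,0,-52.9],[-33.7,7.1,-1.2,0,0,-52.9],[-33.7,7.1,-1.2,0,0,-52.9],[-33.7,7.1,-1.2,0,0,-52.9]]]}}

```text
time_s: 3.4
ee_pos: [691.4, -46.9, 212.2]
tcp_rot: [3.141, 0.001, 2.846]
ft_force: [-1.0, -0.0, 0.8]
finger_gap: 92.8
```

```bash
python3 look.py w2 wrist L,643.8,-33.1,37,-17.2
```

```text
L uv [250. 121.] z seen 37.0 hsv [ 19  75 214]
  pose [641.  -35.7] yaw -16.76 res [0.19 0.51] box [ 228   99   93   92 5547]
tcp [691.4 -46.9 212.2] yaw 163.09 t 3.4
```

View pics/w2.png

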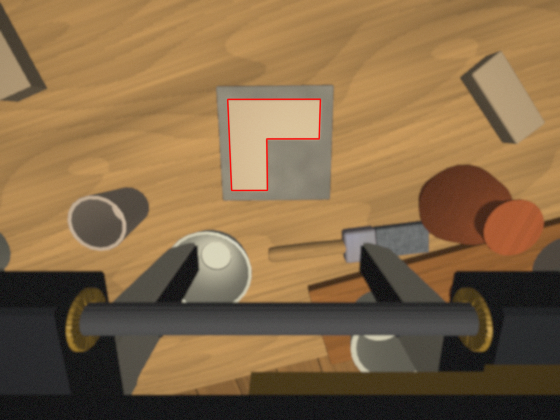

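The picture shows the base L on the batt at (228–321, 99–191) with a residual of 0.2 mm. The vase is at (465,205), the bowl at (212,268) and the brush at (390,245). Before choosing the arm to grip, I check the clearance to the tall vase.

```bash
python3 - <<'E'
from h import *
d=np.load('top0.npy');c=get_calibration('top');K=np.array(c['mtx']);P=np.array(c['pose'])
W=cloud(d,K,P)
for n,(u,v,r) in dict(vase=(262,143,16),bowl=(344,146,16),beaker=(367,172,12),brush=(290,138,20),mug=(427,175,14)).items():
    w=W[v-r:v+r,u-r:u+r].reshape(-1,3); w=w[w[:,2]>10]
    print(n,'min',w.min(0).round(),'max',w.max(0).round(),'med',np.median(w,0).round())
E
python3 -c "
from h import *
view(489.7,289.0,200,109.5)"
```

```text
vase min [420.  21.  10.] max [ 822.  201. 1571.] med [756. 137.  80.]
bowl min [ 420. -197.   10.] max [ 820.   21. 1571.] med [ 767. -152.   30.]
beaker min [ 420. -266.   10.] max [ 708.   21. 1571.] med [ 669. -235.   58.]
brush min [420. -25.  10.] max [ 865.  119. 1571.] med [813.  53.  19.]
mug min [ 420. -476.   10.] max [ 714.   21. 1571.] med [ 663. -434.   54.]
t=3.45 pos [691.4 -47.1 212.2] yaw 163.08 F [0.7 1.1 0.7] gap 93.5 q [-0.1   0.16  1.41  0.    1.58 -1.38]
ROW [26.12, 22.26, 1.21] [0.03, 0.03, 53.58] rows>= 7
```

```bash
python3 -c "
from h import *
go(514.1,304,80,109.5)"
```

```text
t=3.45 pos [691.4 -47.1 212.2] yaw 163.08 F [0.7 1.1 0.7] gap 93.5 q [-0.1   0.16  1.41  0.    1.58 -1.38]
ROW [27.19, 28.43, 13.21] [0.03, 0.03, 53.58] rows>= 9
```

Emit:
{"name": "play_rows", "arguments": {"commands": [[[27.2,28.4,13.2,0,0,53.6],[27.2,28.4,13.2,0,0,53.6],[27.2,28.4,13.2,0,0,53.6],[27.2,28.4,13.2,0,0,53.6],[27.2,28.4,13.2,0,0,53.6],[27.2,28.4,13.2,0,0,53.6],[27.2,28.4,13.2,0,0,53.6],[27.2,28.4,13.2,0,0,53.6],[27.2,28.4,13.2,0,0,53.6],[27.2,28.4,13.2,0,0,53.6],[27.2,28.4,13.2,0,0,53.6],[27.2,28.4,13.2,0,0,53.6],[27.2,28.4,13.2,0,0,53.6],[27.2,28.4,13.2,0,0,53.6]]]}}

```text
time_s: 4.85
ee_pos: [514.5, 303.0, 80.4]
tcp_rot: [3.14, 0.0, 1.91]
ft_force: [-0.3, -0.7, -0.2]
finger_gap: 93.0
```

```bash
python3 -c "
from h import *
im,*_=shot('wrist','w3')
go(514.1,304,4,109.5)"
```

```text
t=4.90 pos [514.5 303.1  80.4] yaw 109.42 F [0.2 0.4 0.1] gap 92.9 q [ 0.49  0.02  1.77 -0.    1.35  0.15]
ROW [0.1, -0.01, 7.64] [0.06, 0.01, -0.08] rows>= 2
```

View pics/w3.png

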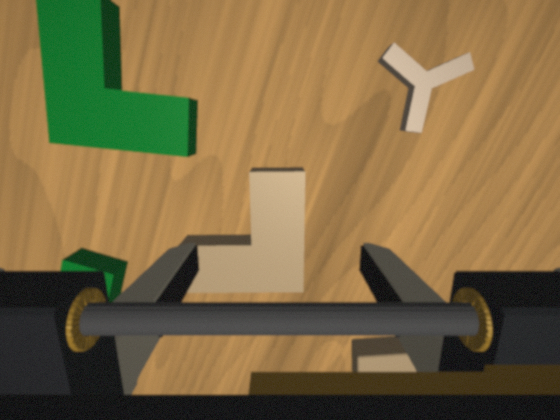

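The fingers at (197,250) and (362,250) straddle the arm at 250–305. The inner edge lies clear behind the pads. I descend and grip.

Emit:
{"name": "play_rows", "arguments": {"commands": [[[0.1,0,2.5,0,0,0],[0.1,0,5,0,0,0],[0.1,0,6.8,0,0,0],[0.1,0,7.6,0,0,0],[0.1,0,7.6,0,0,0],[0.1,0,7.6,0,0,0]]]}}

```text
time_s: 5.5
ee_pos: [514.6, 304.2, 5.3]
tcp_rot: [3.14, 0.0, 1.91]
ft_force: [0.1, 0.1, 1.0]
finger_gap: 93.2
```

Emit:
{"name": "play_rows", "arguments": {"commands": [[[0,0,0,0,0,0],[0,0,0,0,0,0],[0,0,0,0,0,0],[0,0,0,0,0,0],[0,0,0,0,0,0],[0,0,0,0,0,0],[0,0,0,0,0,0],[0,0,0,0,0,0],[0,0,0,0,0,0],[0,0,0,0,0,0]]], "grip": 1, "newtons": 45}}

```text
time_s: 6.5
ee_pos: [514.5, 304.2, 5.3]
tcp_rot: [3.14, -0.0, 1.91]
ft_force: [-0.9, -0.5, 1.1]
finger_gap: 39.4
```

Gripped at a gap of 39.4 mm, which matches the 40 mm arm. I lift.

Emit:
{"name": "play_rows", "arguments": {"commands": [[[0,0,-2,0,0,0],[0,0,-5,0,0,0],[0,0,-9,0,0,0],[0,0,-12,0,0,0],[0,0,-12,0,0,0]]]}}

```text
time_s: 7.0
ee_pos: [515.9, 304.9, 129.7]
tcp_rot: [3.134, -0.001, 1.91]
ft_force: [-1.1, 0.5, -4.5]
finger_gap: 39.7
```

```bash
python3 -c "
from h import *
im,*_=shot('wrist','w4')
go(643.2,-7.1,115,163.24)"
```

```text
t=7.05 pos [515.  304.5 126.8] yaw 109.41 F [ 0.4  0.1 -3.8] gap 39.8 q [ 0.49 -0.01  1.73 -0.    1.42  0.15]
ROW [-33.65, 1.73, 1.17] [0.26, 0.1, -53.83] rows>= 7
```

View pics/w4.png

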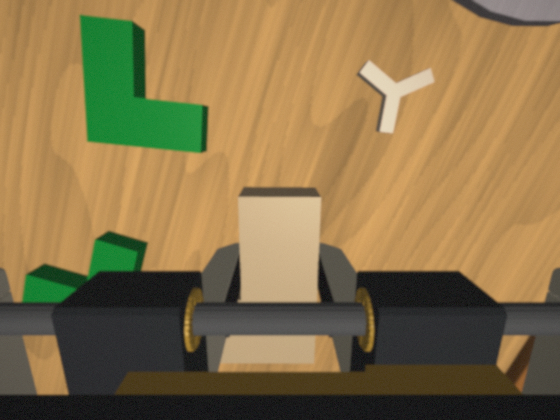

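The L is held level and square in the fingers, with the arm end edge at row 197. I carry it to above the pier.

Emit:
{"name": "play_rows", "arguments": {"commands": [[[-33.6,1.7,1.2,0.2,0,-53.8],[-33.6,1.7,1.2,0.2,0,-53.8],[-33.6,1.7,1.2,0.2,0,-53.8],[-33.6,1.7,1.2,0.2,0,-53.8],[-33.6,1.7,1.2,0.2,0,-53.8],[-33.6,1.7,1.2,0.2,0,-53.8],[-33.6,1.7,1.2,0.2,0,-53.8],[-33.6,1.7,1.2,0.2,0,-53.8],[-33.6,1.7,1.2,0.2,0,-53.8],[-33.6,1.7,1.2,0.2,0,-53.8],[-33.6,1.7,1.2,0.2,0,-53.8],[-33.6,1.7,1.2,0.2,0,-53.8],[-33.6,1.7,1.2,0.2,0,-53.8]]]}}

```text
time_s: 8.35
ee_pos: [642.7, -6.0, 114.8]
tcp_rot: [3.141, 0.002, 2.85]
ft_force: [0.3, -0.6, -3.6]
finger_gap: 39.3
```

```bash
python3 -c "
from h import *
im,*_=shot('scene','s5')
cv2.imwrite('pics/s5.png',cv2.resize(im[130:290,140:380],None,fx=3,fy=3))
go(643.2,-7.1,46,163.24)"
```

```text
t=8.40 pos [642.7  -6.2 114.8] yaw 163.25 F [ 0.   0.4 -3.9] gap 39.4 q [-0.05  0.09  1.64 -0.    1.41 -1.33]
ROW [-0.06, -0.07, 6.88] [0.01, 0.13, 0.01] rows>= 2
```

View pics/s5.png

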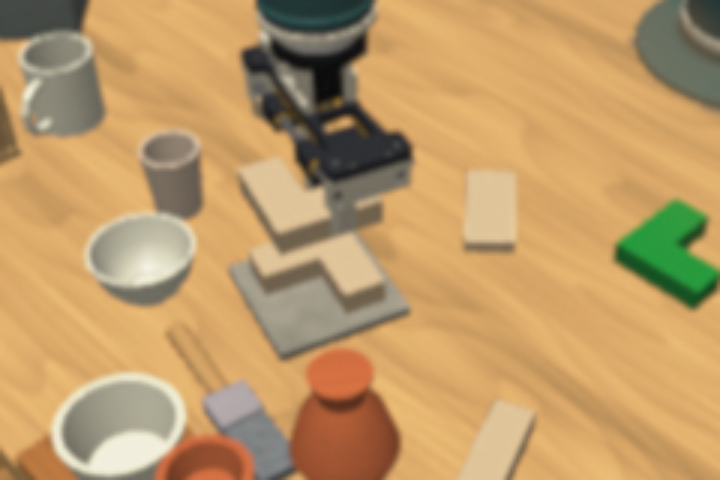

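The held L is half-turned over the base at crop (315,210), and no bystander is close. I descend.

Emit:
{"name": "play_rows", "arguments": {"commands": [[[-0.05,-0.05,3,0,0.1,0],[-0.05,-0.05,5,0,0.1,0],[-0.05,-0.05,6.3,0,0.1,0],[-0.05,-0.05,6.8,0,0.1,0],[-0.05,-0.05,6.9,0,0.1,0],[-0.05,-0.05,6.9,0,0.1,0],[-0.05,-0.05,6.9,0,0.1,0]]]}}

```text
time_s: 9.1
ee_pos: [643.7, -6.8, 46.9]
tcp_rot: [3.141, 0.002, 2.849]
ft_force: [0.2, 0.3, -3.1]
finger_gap: 39.8
```

```bash
python3 -c "
from h import *
go(643.2,-7.1,42.5,163.24)"
```

```text
t=9.10 pos [643.7  -6.8  46.9] yaw 163.25 F [ 0.2  0.3 -3.1] gap 39.8 q [-0.05  0.14  1.69  0.    1.3  -1.33]
ROW [0.04, -0.04, 0.44] [0.03, 0.11, 0.01] rows>= 1
```

Emit:
{"name": "play_rows", "arguments": {"commands": [[[0,0,0.2,0,0.1,0],[0,0,0.35,0,0.1,0],[0,0,0.45,0,0.1,0],[0,0,0.45,0,0.1,0]]]}}

```text
time_s: 9.5
ee_pos: [643.7, -6.8, 42.3]
tcp_rot: [3.141, 0.0, 2.849]
ft_force: [-0.4, -0.3, -3.4]
finger_gap: 39.7
```

Emit:
{"name": "play_rows", "arguments": {"commands": [[[0,0,0.1,0,0,0],[0,0,0.15,0,0,0],[0,0,0.15,0,0,0]]]}}

```text
time_s: 9.8
ee_pos: [643.8, -6.8, 42.2]
tcp_rot: [3.141, 0.001, 2.849]
ft_force: [-7.7, 1.1, 10.5]
finger_gap: 39.2
```

Contact made. I release and then rise.

Emit:
{"name": "play_rows", "arguments": {"commands": [[[0,0,0,0,0,0],[0,0,0,0,0,0],[0,0,0,0,0,0],[0,0,0,0,0,0],[0,0,0,0,0,0],[0,0,0,0,0,0]]], "grip": -1}}

```text
time_s: 10.4
ee_pos: [643.8, -6.9, 42.1]
tcp_rot: [3.141, 0.0, 2.849]
ft_force: [0.6, 0.5, -0.9]
finger_gap: 82.9
```

Emit:
{"name": "play_rows", "arguments": {"commands": [[[0,0,-2,0,0,0],[0,0,-5,0,0,0],[0,0,-9,0,0,0],[0,0,-9,0,0,0]]]}}

```text
time_s: 10.8
ee_pos: [645.8, -7.0, 138.1]
tcp_rot: [3.139, 0.008, 2.849]
ft_force: [0.7, -0.1, 1.2]
finger_gap: 93.0
```

```bash
python3 -c "
from h import *
view(641,-35.7,237,163.24)"
```

```text
t=10.80 pos [645.8  -7.  138.1] yaw 163.26 F [ 0.7 -0.1  1.2] gap 93.0 q [-0.05  0.08  1.61  0.    1.44 -1.33]
ROW [-5.45, -2.87, -9.85] [0.13, 0.45, 0.02] rows>= 3
```

Emit:
{"name": "play_rows", "arguments": {"commands": [[[-5.45,-2.9,-9.8,0,0.4,0],[-5.45,-2.9,-9.8,0,0.4,0],[-5.45,-2.9,-9.8,0,0.4,0],[-5.45,-2.9,-9.8,0,0.4,0],[-5.45,-2.9,-9.8,0,0.4,0],[-5.45,-2.9,-9.8,0,0.4,0]]]}}

```text
time_s: 11.4
ee_pos: [688.1, -50.0, 234.5]
tcp_rot: [3.14, -0.002, 2.85]
ft_force: [0.1, 0.2, -0.2]
finger_gap: 93.1
```

```bash
python3 look.py w6 wrist L,641,-35.7,62,163.24; python3 look.py w6b wrist B,643,-34,12,163.24,60
```

```text
L uv [303. 175.] z seen 62.1 hsv [ 19  71 220]
  pose [643.  -34.9] yaw 162.73 res [0.25 0.59] box [ 235  104   91   91 5271]
tcp [688.1 -50.  234.5] yaw 163.27 t 11.4
B uv [279. 147.] z seen 12.2 hsv [ 22  46 140]
  pose [572.9 -76.9] yaw 165.24 res [ 1.91 11.07] box [271 141  15  15 202]
tcp [688.1 -49.9 234.7] yaw 163.28 t 11.45
```

View pics/w6.png

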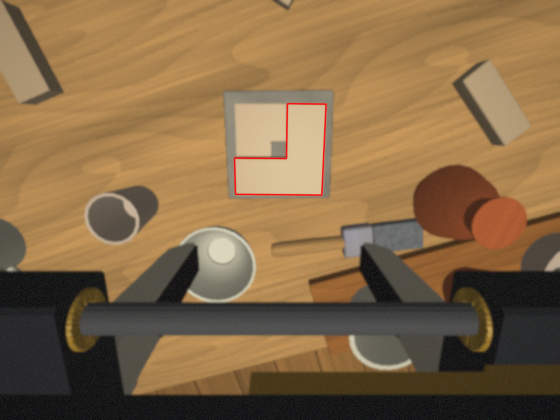

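The first L is on, half-turned, its outline at (235–326, 104–195), with the 16 mm gap square visible at (278,149). I check the visible heel part of the base against it.

```bash
cat > part.py <<'E'
import sys
from h import *
# part.py name x y ztop yaw : refit partly hidden L from boundary points close to the prior outline
nm=sys.argv[1];x,y,z,t=map(float,sys.argv[2:6]);t=np.radians(t)
im,d,K,P,o=shot('wrist');W=cloud(d,K,P);m=(mask_sat(im,90)>0)&(np.abs(W[...,2]-z)<6)
m=cv2.morphologyEx(m.astype(np.uint8),cv2.MORPH_OPEN,np.ones((3,3)))
cs,_=cv2.findContours(m,cv2.RETR_EXTERNAL,cv2.CHAIN_APPROX_NONE)
c=np.concatenate([a[:,0] for a in cs if cv2.contourArea(a)>30]).astype(float)
r=np.stack([(c[:,0]-K[0,2])/K[0,0],-(c[:,1]-K[1,2])/K[1,1],-np.ones(len(c))],-1)@P[:3,:3].T
pts=(P[:3,3]+r*((z-P[2,3])/r[:,2])[:,None])[:,:2]
p=np.array([x,y,t])
for it in range(3):
    cc,s=np.cos(p[2]),np.sin(p[2]);q=(pts-p[:2])@np.array([[cc,-s],[s,cc]])
    # only the outer edges: heel sides
    left=(np.abs(q[:,0]+48)<5)&(q[:,1]>-44)&(q[:,1]<44); bot=(np.abs(q[:,1]+48)<5)&(q[:,0]>-44)&(q[:,0]<44)
    ql,qb=q[left],q[bot]
    print('left x med',np.median(ql[:,0]).round(2),len(ql),'slope deg',np.degrees(np.polyfit(ql[:,1],ql[:,0],1)[0]).round(2) if len(ql)>5 else None,'| bottom y med',np.median(qb[:,1]).round(2),len(qb),'slope',np.degrees(np.polyfit(qb[:,0],qb[:,1],1)[0]).round(2) if len(qb)>5 else None)
    dx=np.median(ql[:,0])+48 if len(ql)>5 else 0;dy=np.median(qb[:,1])+48 if len(qb)>5 else 0
    p[:2]+= np.array([[cc,-s],[s,cc]])@[dx,dy]
print('pose',p[:2].round(1))
E
python3 part.py x 641 -35.7 37 -16.76
```

```text
left x med -47.86 52 slope deg 0.99 | bottom y med -47.38 53 slope 0.82
left x med -48.0 51 slope deg 1.03 | bottom y med -48.0 53 slope 0.82
left x med -48.0 51 slope deg 1.03 | bottom y med -48.0 53 slope 0.82
pose [641.3 -35.2]
```

The base has not moved: (641.3, −35.2), and the first L sits within about 2 mm of it. Now L2.

```bash
python3 -c "
from h import *
view(462,-314,200,94)"
```

```text
t=11.55 pos [688.3 -50.  235.3] yaw 163.28 F [ 0.5 -0.3  0.4] gap 93.3 q [-0.11  0.15  1.38  0.    1.61 -1.39]
ROW [12.31, -36.48, 3.46] [0.09, -0.11, 69.28] rows>= 9
```

Emit:
{"name": "play_rows", "arguments": {"commands": [[[12.3,-36.5,3.5,0.1,-0.1,69.3],[12.3,-36.5,3.5,0.1,-0.1,69.3],[12.3,-36.5,3.5,0.1,-0.1,69.3],[12.3,-36.5,3.5,0.1,-0.1,69.3],[12.3,-36.5,3.5,0.1,-0.1,69.3],[12.3,-36.5,3.5,0.1,-0.1,69.3],[12.3,-36.5,3.5,0.1,-0.1,69.3],[12.3,-36.5,3.5,0.1,-0.1,69.3],[12.3,-36.5,3.5,0.1,-0.1,69.3],[12.3,-36.5,3.5,0.1,-0.1,69.3],[12.3,-36.5,3.5,0.1,-0.1,69.3],[12.3,-36.5,3.5,0.1,-0.1,69.3],[12.3,-36.5,3.5,0.1,-0.1,69.3],[12.3,-36.5,3.5,0.1,-0.1,69.3],[12.3,-36.5,3.5,0.1,-0.1,69.3],[12.3,-36.5,3.5,0.1,-0.1,69.3],[12.3,-36.5,3.5,0.1,-0.1,69.3]]]}}

```text
time_s: 13.25
ee_pos: [465.5, -364.1, 199.6]
tcp_rot: [-3.141, 0.0, 1.64]
ft_force: [-0.7, -0.5, 0.3]
finger_gap: 93.0
```

```bash
python3 look.py w7 wrist L,462,-314,25,274
```

```text
L uv [252. 122.] z seen 25.3 hsv [ 18  80 202]
  pose [ 462.4 -315.5] yaw 274.11 res [0.73 1.28] box [ 233  103   91   91 5256]
tcp [ 465.5 -364.1  199.6] yaw 93.99 t 13.25
```

View pics/w7.png

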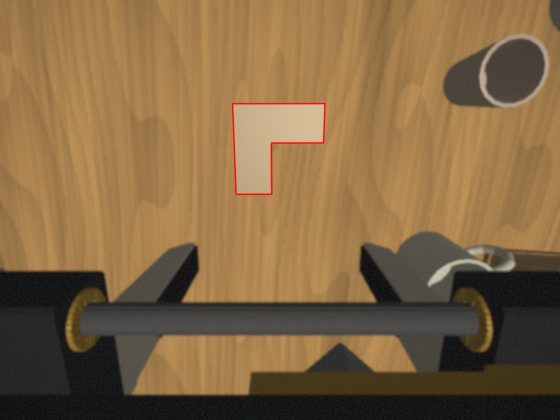

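The second buff L is at (233–325, 103–194), heel at upper left, with nothing near it. I go to the hover pose and descend in one call.

```bash
python3 -c "
from h import *
go(434.9,-323.5,60,94.1);go(434.9,-323.5,4.3,94.1)"
```

```text
t=13.30 pos [ 465.5 -364.1  199.6] yaw 93.98 F [0.3 1.2 0.8] gap 93.1 q [-0.71 -0.06  1.65 -0.    1.55 -0.78]
ROW [4.26, -2.77, 13.96] [-0.02, 0.0, -0.12] rows>= 3
t=13.30 pos [ 465.5 -364.1  199.6] yaw 93.98 F [0.3 1.2 0.8] gap 93.1 q [-0.71 -0.06  1.65 -0.    1.55 -0.78]
ROW [4.26, -2.76, 19.53] [-0.02, 0.0, -0.12] rows>= 5
```

Emit:
{"name": "play_rows", "arguments": {"commands": [[[4.25,-2.75,14,0,0,-0.1],[4.25,-2.75,14,0,0,-0.1],[4.25,-2.75,14,0,0,-0.1],[4.25,-2.75,14,0,0,-0.1],[4.25,-2.75,14,0,0,-0.1]]]}}

```text
time_s: 13.8
ee_pos: [435.6, -324.1, 61.0]
tcp_rot: [3.142, 0.0, 1.642]
ft_force: [0.5, -0.5, 0.7]
finger_gap: 93.3
```

```bash
python3 -c "
from h import *
im,*_=shot('wrist','w8')
go(434.9,-323.5,4.3,94.1)"
```

```text
t=13.85 pos [ 436.4 -324.9   62.4] yaw 94.08 F [0.2 0.1 0.8] gap 93.2 q [-0.69 -0.08  1.9  -0.    1.32 -0.76]
ROW [0.16, -0.15, 5.81] [0.11, 0.12, -0.02] rows>= 2
```

View pics/w8.png

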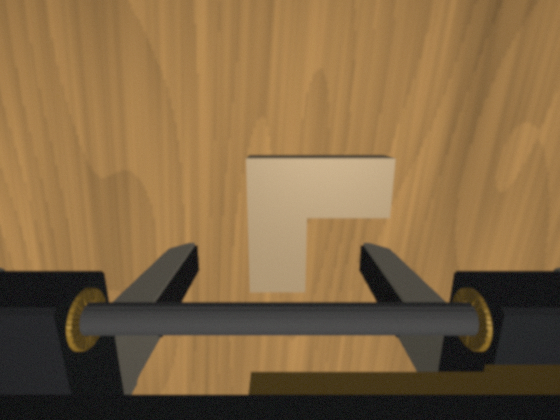

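The fingers straddle the arm at 247–307 and the inner edge at row 217 is clear of the pad. I descend and grip.

Emit:
{"name": "play_rows", "arguments": {"commands": [[[0.15,-0.15,2.5,0.1,0.1,0],[0.15,-0.15,4.5,0.1,0.1,0],[0.15,-0.15,5.4,0.1,0.1,0],[0.15,-0.15,5.8,0.1,0.1,0],[0.15,-0.15,5.8,0.1,0.1,0],[0.15,-0.15,5.8,0.1,0.1,0]]]}}

```text
time_s: 14.45
ee_pos: [435.5, -324.1, 5.8]
tcp_rot: [3.14, 0.001, 1.642]
ft_force: [-0.9, -0.3, 0.5]
finger_gap: 93.0
```

Emit:
{"name": "play_rows", "arguments": {"commands": [[[0,0,0,0,0,0],[0,0,0,0,0,0],[0,0,0,0,0,0],[0,0,0,0,0,0],[0,0,0,0,0,0],[0,0,0,0,0,0],[0,0,0,0,0,0],[0,0,0,0,0,0],[0,0,0,0,0,0],[0,0,0,0,0,0]]], "grip": 1, "newtons": 45}}

```text
time_s: 15.45
ee_pos: [435.4, -324.1, 5.7]
tcp_rot: [3.141, 0.001, 1.642]
ft_force: [-0.9, -0.7, 1.0]
finger_gap: 39.9
```

Emit:
{"name": "play_rows", "arguments": {"commands": [[[0,0,-2,0,0,0],[0,0,-5,0,0,0],[0,0,-9,0,0,0],[0,0,-13,0,0,0],[0,0,-15,0,0,0],[0,0,-15,0,0,0],[0,0,-15,0,0,0]]]}}

```text
time_s: 16.15
ee_pos: [435.0, -323.7, 154.5]
tcp_rot: [3.141, 0.001, 1.642]
ft_force: [-0.3, -0.1, -3.7]
finger_gap: 39.7
```

```bash
python3 -c "
from h import *
im,*_=shot('wrist','w9')
go(639.7,-63.6,135,163.1)"
```

```text
t=16.20 pos [ 434.8 -323.5  153.7] yaw 94.08 F [-0.2 -0.3 -4.5] gap 39.9 q [-0.69 -0.15  1.81 -0.    1.48 -0.76]
ROW [24.47, 22.29, 1.86] [-0.02, -0.03, -69.02] rows>= 9
```

View pics/w9.png

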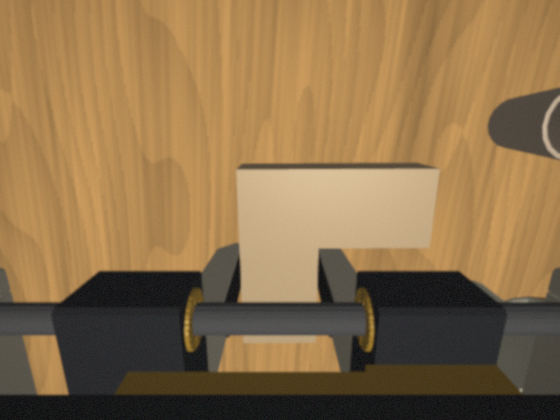

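Held square. I carry it to above the pier.

Emit:
{"name": "play_rows", "arguments": {"commands": [[[24.45,22.35,1.9,0,0,-69],[24.45,22.35,1.9,0,0,-69],[24.45,22.35,1.9,0,0,-69],[24.45,22.35,1.9,0,0,-69],[24.45,22.35,1.9,0,0,-69],[24.45,22.35,1.9,0,0,-69],[24.45,22.35,1.9,0,0,-69],[24.45,22.35,1.9,0,0,-69],[24.45,22.35,1.9,0,0,-69],[24.45,22.35,1.9,0,0,-69],[24.45,22.35,1.9,0,0,-69],[24.45,22.35,1.9,0,0,-69],[24.45,22.35,1.9,0,0,-69],[24.45,22.35,1.9,0,0,-69],[24.45,22.35,1.9,0,0,-69]]]}}

```text
time_s: 17.7
ee_pos: [640.2, -63.9, 134.7]
tcp_rot: [3.142, -0.0, 2.846]
ft_force: [0.8, 0.0, -4.3]
finger_gap: 39.6
```

```bash
python3 -c "
from h import *
go(640.3,-63.8,71,163.1)"
```

```text
t=17.70 pos [640.2 -63.9 134.7] yaw 163.04 F [ 0.8  0.  -4.3] gap 39.6 q [-0.14  0.08  1.61  0.    1.45 -1.41]
ROW [-0.01, 0.01, 6.37] [0.0, -0.03, -0.06] rows>= 2
```

Emit:
{"name": "play_rows", "arguments": {"commands": [[[0,0,3,0,0,0],[0,0,5,0,0,0],[0,0,6,0,0,0],[0,0,6.3,0,0,0],[0,0,6.3,0,0,0],[0,0,6.3,0,0,0],[0,0,6.3,0,0,0]]]}}

```text
time_s: 18.4
ee_pos: [640.7, -63.9, 72.8]
tcp_rot: [3.141, 0.001, 2.846]
ft_force: [-0.2, 0.5, -3.6]
finger_gap: 39.9
```

```bash
python3 -c "
from h import *
go(640.3,-63.8,68,163.1)"
```

```text
t=18.40 pos [640.7 -63.9  72.8] yaw 163.04 F [-0.2  0.5 -3.6] gap 39.9 q [-0.14  0.12  1.67  0.    1.34 -1.41]
ROW [0.04, -0.0, 0.48] [0.01, 0.06, -0.06] rows>= 1
```

Emit:
{"name": "play_rows", "arguments": {"commands": [[[0.05,0,0.2,0,0,0],[0.05,0,0.35,0,0,0],[0.05,0,0.45,0,0,0],[0.05,0,0.5,0,0,0]]]}}

```text
time_s: 18.8
ee_pos: [640.2, -63.8, 67.7]
tcp_rot: [3.141, 0.001, 2.846]
ft_force: [-2.3, -1.5, 2.1]
finger_gap: 39.6
```

Emit:
{"name": "play_rows", "arguments": {"commands": [[[0,0,0,0,0,0],[0,0,0,0,0,0],[0,0,0,0,0,0],[0,0,0,0,0,0],[0,0,0,0,0,0],[0,0,0,0,0,0]]], "grip": -1}}

```text
time_s: 19.4
ee_pos: [640.2, -63.8, 67.8]
tcp_rot: [3.141, 0.001, 2.846]
ft_force: [0.2, -0.4, -0.1]
finger_gap: 83.1
```

Emit:
{"name": "play_rows", "arguments": {"commands": [[[0,0,-2,0,0,0],[0,0,-5,0,0,0],[0,0,-9,0,0,0],[0,0,-9,0,0,0]]]}}

```text
time_s: 19.8
ee_pos: [641.9, -64.0, 163.8]
tcp_rot: [3.14, 0.008, 2.846]
ft_force: [0.4, -0.6, -0.1]
finger_gap: 92.8
```

```bash
python3 -c "
from h import *
view(642.2,-35.1,262,163.1)"
```

```text
t=19.80 pos [641.9 -64.  163.8] yaw 163.04 F [ 0.4 -0.6 -0.1] gap 92.8 q [-0.14  0.07  1.58  0.    1.48 -1.41]
ROW [-4.26, 2.79, -9.78] [0.08, 0.48, -0.06] rows>= 3
```

Emit:
{"name": "play_rows", "arguments": {"commands": [[[-4.25,2.8,-9.8,0,0.4,0],[-4.25,2.8,-9.8,0,0.4,0],[-4.25,2.8,-9.8,0,0.4,0],[-4.25,2.8,-9.8,0,0.4,0],[-4.25,2.8,-9.8,0,0.4,0],[-4.25,2.8,-9.8,0,0.4,0],[-4.25,2.8,-9.8,0,0.4,0],[-4.25,2.8,-9.8,0,0.4,0]]]}}

```text
time_s: 20.6
ee_pos: [689.5, -49.7, 261.4]
tcp_rot: [3.14, 0.0, 2.845]
ft_force: [0.1, -0.3, 0.3]
finger_gap: 93.1
```

```bash
python3 look.py w10 wrist L,642.2,-35.1,87,-17; python3 part.py x 643 -34.9 62 162.9
```

```text
L uv [251. 121.] z seen 87.1 hsv [ 18  79 211]
  pose [642.9 -34.3] yaw -16.56 res [0.29 0.65] box [ 232  102   93   91 5467]
tcp [689.5 -49.7 261.4] yaw 163.03 t 20.6
left x med -46.83 46 slope deg 0.71 | bottom y med -47.55 47 slope 1.07
left x med -48.0 47 slope deg 1.2 | bottom y med -47.96 47 slope 1.54
left x med -48.0 47 slope deg 1.2 | bottom y med -48.0 47 slope 1.54
pose [641.7 -35. ]
```

View pics/w10.png

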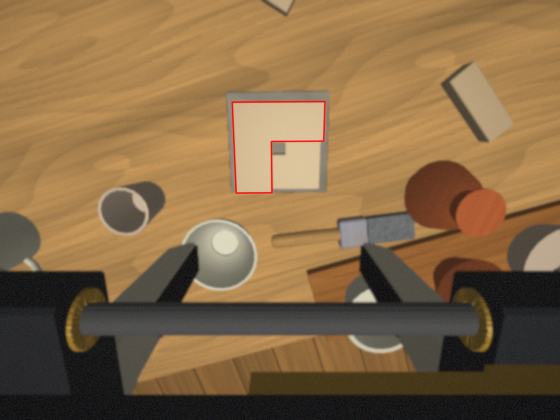

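All three Ls are aligned within about 1–2 mm: the top one at (232–325, 102–193), centre (642.9, −34.3), yaw −16.6°. Now the tile, gripped across its 50 mm width.

```bash
python3 -c "
from h import *
view(444.6,-0.5,191,223)"
```

```text
t=20.70 pos [689.7 -49.6 261.9] yaw 163.04 F [-0.4 -0.2  0.2] gap 92.7 q [-0.11  0.14  1.34  0.    1.65 -1.38]
ROW [22.38, 1.86, 7.07] [0.04, 0.09, -59.96] rows>= 7
```

Emit:
{"name": "play_rows", "arguments": {"commands": [[[22.4,1.9,7.1,0,0.1,-60],[22.4,1.9,7.1,0,0.1,-60],[22.4,1.9,7.1,0,0.1,-60],[22.4,1.9,7.1,0,0.1,-60],[22.4,1.9,7.1,0,0.1,-60],[22.4,1.9,7.1,0,0.1,-60],[22.4,1.9,7.1,0,0.1,-60],[22.4,1.9,7.1,0,0.1,-60],[22.4,1.9,7.1,0,0.1,-60],[22.4,1.9,7.1,0,0.1,-60],[22.4,1.9,7.1,0,0.1,-60],[22.4,1.9,7.1,0,0.1,-60]]]}}

```text
time_s: 21.9
ee_pos: [481.2, 34.0, 190.6]
tcp_rot: [3.141, 0.0, -2.392]
ft_force: [-0.2, 0.5, 0.3]
finger_gap: 92.8
```

```bash
python3 look.py w11 wrist T,444.6,-0.5,16,223
```

```text
T uv [278. 146.] z seen 16.4 hsv [ 18  77 209]
  pose [444.6  -0.8] yaw 223.19 res [1.18 1.63] box [ 254   93   47  103 4577]
tcp [481.2  34.  190.6] yaw -137.04 t 21.9
```

View pics/w11.png

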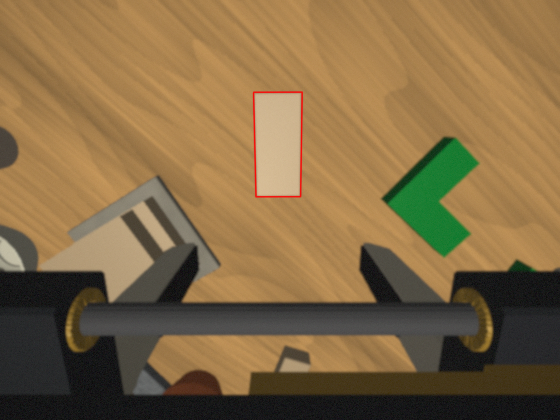

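The tile is at (254–302, 93–197): 110×50, top z≈16, nothing near it. I go down to it.

```bash
python3 -c "
from h import *
go(444.6,-0.8,45,-136.9)"
```

```text
t=21.95 pos [481.1  33.9 190.6] yaw -137.02 F [-0.1 -0.2  0.1] gap 93.1 q [ 0.02 -0.31  1.88  0.    1.57 -2.3 ]
ROW [5.04, -0.06, 14.56] [0.05, -0.0, -0.12] rows>= 4
```

Emit:
{"name": "play_rows", "arguments": {"commands": [[[5.05,-0.05,14.5,0,0,-0.1],[5.05,-0.05,14.5,0,0,-0.1],[5.05,-0.05,14.5,0,0,-0.1],[5.05,-0.05,14.5,0,0,-0.1],[5.05,-0.05,14.5,0,0,-0.1],[5.05,-0.05,14.5,0,0,-0.1],[5.05,-0.05,14.5,0,0,-0.1]]]}}

```text
time_s: 22.65
ee_pos: [446.1, -0.5, 48.1]
tcp_rot: [-3.14, 0.002, -2.389]
ft_force: [0.3, 0.2, 0.4]
finger_gap: 92.9
```

```bash
python3 -c "
from h import *
im,*_=shot('wrist','w12')
go(444.6,-0.8,3.2,-136.9)"
```

```text
t=22.70 pos [445.9  -0.5  47.7] yaw -136.9 F [-0.  -0.5 -0.9] gap 92.9 q [-0.06 -0.31  2.12  0.    1.33 -2.38]
ROW [0.12, 0.07, 4.45] [-0.07, 0.12, 0.0] rows>= 1
```

View pics/w12.png

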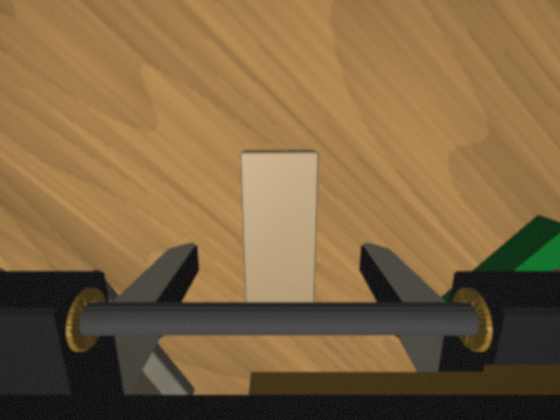

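The tile at 242–317 is centred between the fingers. I descend and grip.

Emit:
{"name": "play_rows", "arguments": {"commands": [[[0.1,0,2.2,0,0.1,0],[0.1,0,3.6,0,0.1,0],[0.1,0,4.2,0,0.1,0],[0.1,0,4.4,0,0.1,0],[0.1,0,4.4,0,0.1,0],[0.1,0,4.4,0,0.1,0]]]}}

```text
time_s: 23.3
ee_pos: [445.6, -1.1, 4.3]
tcp_rot: [-3.14, 0.001, -2.389]
ft_force: [0.5, 0.3, -0.2]
finger_gap: 92.8
```

Emit:
{"name": "play_rows", "arguments": {"commands": [[[0,0,0,0,0,0],[0,0,0,0,0,0],[0,0,0,0,0,0],[0,0,0,0,0,0],[0,0,0,0,0,0],[0,0,0,0,0,0],[0,0,0,0,0,0],[0,0,0,0,0,0],[0,0,0,0,0,0]]], "grip": 1, "newtons": 35}}

```text
time_s: 24.2
ee_pos: [445.5, -1.1, 4.3]
tcp_rot: [-3.14, 0.001, -2.389]
ft_force: [-0.2, 0.6, 1.0]
finger_gap: 49.9
```

Emit:
{"name": "play_rows", "arguments": {"commands": [[[0,0,-2,0,0,0],[0,0,-5,0,0,0],[0,0,-9,0,0,0],[0,0,-13,0,0,0],[0,0,-16,0,0,0],[0,0,-16,0,0,0],[0,0,-16,0,0,0]]]}}

```text
time_s: 24.9
ee_pos: [445.3, -1.0, 163.9]
tcp_rot: [-3.14, 0.001, -2.389]
ft_force: [0.4, -1.2, -2.5]
finger_gap: 49.4
```

```bash
python3 -c "
from h import *
im,*_=shot('wrist','w13')
go(642.3,-34.8,160,163.2)"
```

```text
t=24.95 pos [444.9  -1.  163. ] yaw -136.9 F [-0.2 -0.  -2.4] gap 49.8 q [-0.06 -0.39  1.99 -0.    1.54 -2.38]
ROW [-12.11, -15.95, 0.31] [-0.04, 0.01, 59.9] rows>= 7
```

View pics/w13.png

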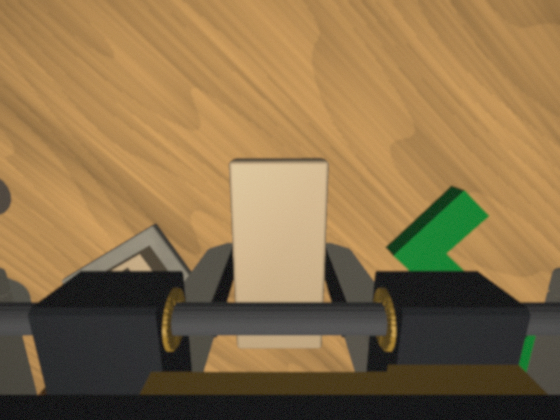

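The tile is held square, its long edges at 231 and 327. I carry it to above the pier.

Emit:
{"name": "play_rows", "arguments": {"commands": [[[-12.15,-16.0,0.3,0,0,59.9],[-12.15,-16.0,0.3,0,0,59.9],[-12.15,-16.0,0.3,0,0,59.9],[-12.15,-16.0,0.3,0,0,59.9],[-12.15,-16.0,0.3,0,0,59.9],[-12.15,-16.0,0.3,0,0,59.9],[-12.15,-16.0,0.3,0,0,59.9],[-12.15,-16.0,0.3,0,0,59.9],[-12.15,-16.0,0.3,0,0,59.9],[-12.15,-16.0,0.3,0,0,59.9],[-12.15,-16.0,0.3,0,0,59.9],[-12.15,-16.0,0.3,0,0,59.9],[-12.15,-16.0,0.3,0,0,59.9]]]}}

```text
time_s: 26.25
ee_pos: [642.9, -34.8, 160.1]
tcp_rot: [-3.141, 0.001, 2.849]
ft_force: [0.8, -0.3, -1.9]
finger_gap: 49.6
```

```bash
python3 -c "
from h import *
go(643.0,-35,95,163.2)"
```

```text
t=26.25 pos [642.9 -34.8 160.1] yaw 163.24 F [ 0.8 -0.3 -1.9] gap 49.6 q [-0.09  0.07  1.59 -0.    1.49 -1.37]
ROW [-0.01, -0.01, 6.51] [-0.03, 0.03, 0.04] rows>= 2
```

Emit:
{"name": "play_rows", "arguments": {"commands": [[[0,0,3,0,0,0],[0,0,5,0,0,0],[0,0,6,0,0,0],[0,0,6.5,0,0,0],[0,0,6.5,0,0,0],[0,0,6.5,0,0,0],[0,0,6.5,0,0,0]]]}}

```text
time_s: 26.95
ee_pos: [643.4, -34.9, 96.2]
tcp_rot: [-3.141, 0.002, 2.849]
ft_force: [0.6, 0.3, -1.2]
finger_gap: 49.8
```

```bash
python3 -c "
from h import *
go(643.0,-35,91.5,163.2)"
```

```text
t=26.95 pos [643.4 -34.9  96.2] yaw 163.24 F [ 0.6  0.3 -1.2] gap 49.8 q [-0.09  0.11  1.65 -0.    1.38 -1.37]
ROW [0.03, -0.02, 0.47] [-0.01, 0.11, 0.04] rows>= 1
```

Emit:
{"name": "play_rows", "arguments": {"commands": [[[0.05,0,0.2,0,0.1,0],[0.05,0,0.35,0,0.1,0],[0.05,0,0.45,0,0.1,0],[0.05,0,0.5,0,0.1,0]]]}}

```text
time_s: 27.35
ee_pos: [642.9, -34.7, 91.3]
tcp_rot: [-3.141, 0.0, 2.849]
ft_force: [-1.7, 0.5, 2.9]
finger_gap: 49.5
```

Contact made. I release and then rise.

Emit:
{"name": "play_rows", "arguments": {"commands": [[[0,0,0,0,0,0],[0,0,0,0,0,0],[0,0,0,0,0,0],[0,0,0,0,0,0],[0,0,0,0,0,0],[0,0,0,0,0,0]]], "grip": -1}}

```text
time_s: 27.95
ee_pos: [642.9, -34.7, 91.3]
tcp_rot: [-3.141, 0.0, 2.849]
ft_force: [-0.0, -0.0, -0.2]
finger_gap: 91.1
```

Emit:
{"name": "play_rows", "arguments": {"commands": [[[0,0,-2,0,0,0],[0,0,-5,0,0,0],[0,0,-9,0,0,0],[0,0,-9,0,0,0]]]}}

```text
time_s: 28.35
ee_pos: [644.6, -34.8, 187.4]
tcp_rot: [3.14, 0.008, 2.849]
ft_force: [-0.2, -0.1, 0.3]
finger_gap: 92.9
```

```bash
python3 -c "
from h import *
view(642.3,-34.8,278,163.2)"
```

```text
t=28.35 pos [644.6 -34.8 187.4] yaw 163.25 F [-0.2 -0.1  0.3] gap 92.9 q [-0.09  0.06  1.55 -0.    1.52 -1.37]
ROW [-4.85, -0.05, -9.03] [0.08, 0.44, 0.05] rows>= 3
```

Emit:
{"name": "play_rows", "arguments": {"commands": [[[-4.85,0,-9,0,0.4,0],[-4.85,0,-9,0,0.4,0],[-4.85,0,-9,0,0.4,0],[-4.85,0,-9,0,0.4,0],[-4.85,0,-9,0,0.4,0],[-4.85,0,-9,0,0.4,0],[-4.85,0,-9,0,0.4,0],[-4.85,0,-9,0,0.4,0]]]}}

```text
time_s: 29.15
ee_pos: [690.0, -48.6, 277.1]
tcp_rot: [3.14, -0.0, 2.849]
ft_force: [-0.6, 0.3, -0.1]
finger_gap: 93.2
```

```bash
python3 look.py w14 wrist T,642.3,-34.8,103,163.2; python3 part.py x 642.9 -34.3 87 -16.6
python3 - <<'E'
from h import *
im,*_=shot('scene')
cv2.imwrite('pics/s14.png',cv2.resize(im[130:290,140:380],None,fx=3,fy=3,interpolation=cv2.INTER_CUBIC))
im,*_=shot('top');cv2.imwrite('pics/t14.png',cv2.resize(im[90:300,120:460],None,fx=2.3,fy=2.3,interpolation=cv2.INTER_CUBIC))
E
```

```text
T uv [277. 148.] z seen 103.2 hsv [ 18  76 214]
  pose [641.1 -33.2] yaw 163.47 res [0.63 1.34] box [ 254   93   49  104 4761]
tcp [690.  -48.6 277.1] yaw 163.25 t 29.15
left x med -47.09 40 slope deg 0.0 | bottom y med -47.45 80 slope 0.17
left x med -48.0 41 slope deg 0.08 | bottom y med -48.0 80 slope 0.19
left x med -48.0 41 slope deg 0.08 | bottom y med -48.0 80 slope 0.19
pose [643.9 -34. ]
```

View pics/w14.png

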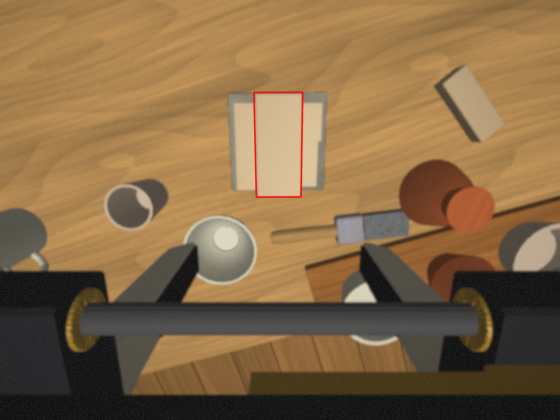

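View pics/s14.png

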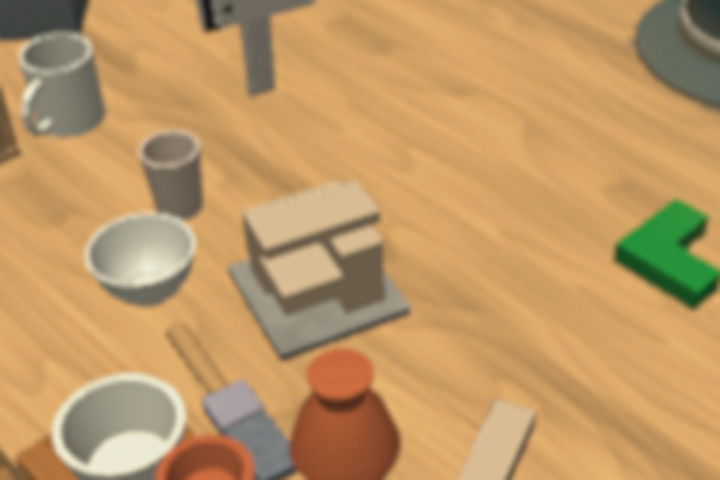

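View pics/t14.png

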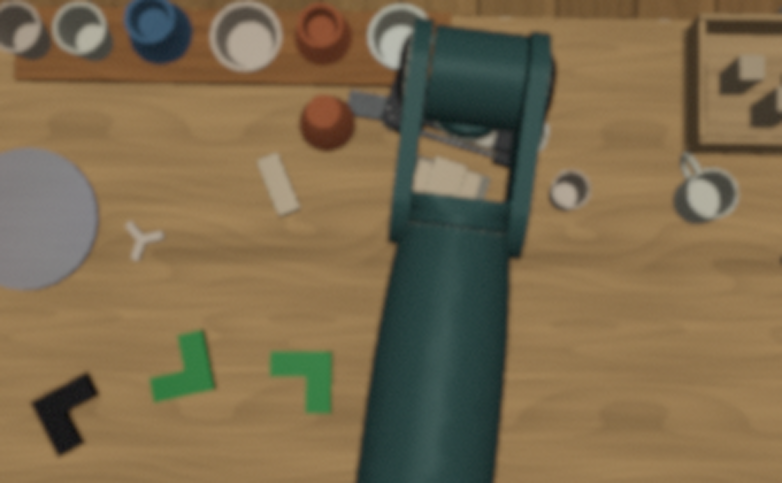

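The tile lies flat at z≈103, square, and about 2 mm off centre, with the pots undisturbed. I move the arm aside for one independent check with the top camera.

```bash
python3 -c "
from h import *
go(480,330,280,163.2)"
```

```text
t=29.35 pos [690.2 -48.7 277.7] yaw 163.25 F [-0.4 -0.1  0.4] gap 92.5 q [-0.11  0.14  1.32  0.    1.68 -1.39]
ROW [31.05, 30.2, -0.21] [0.07, 0.03, 0.05] rows>= 9
```

Emit:
{"name": "play_rows", "arguments": {"commands": [[[31,30.2,-0.5,0,0,0],[31,30.2,-0.5,0,0,0],[31,30.2,-0.5,0,0,0],[31,30.2,-0.5,0,0,0],[31,30.2,-0.5,0,0,0],[31,30.2,-0.5,0,0,0],[31,30.2,-0.5,0,0,0],[31,30.2,-0.5,0,0,0],[31,30.2,-0.5,0,0,0],[31,30.2,-0.5,0,0,0],[31,30.2,-0.5,0,0,0],[31,30.2,-0.5,0,0,0],[31,30.2,-0.5,0,0,0]]]}}

```text
time_s: 30.65
ee_pos: [481.0, 328.9, 282.9]
tcp_rot: [3.14, 0.001, 2.848]
ft_force: [-0.3, 0.5, -0.4]
finger_gap: 93.2
```

```bash
python3 - <<'E'
from h import *
im,d,K,P,o=shot('top');v=im.copy()
r=measure(im,d,K,P,proj([[644,-33,103]],K,P)[0],103,TILE,x0=[644,-33,np.radians(163.2)],sym=1,tol=8)
if r: print('tile',np.round(r[0][0],3),np.degrees(r[0][0][2]).round(1),np.round(r[0][1:],2),r[1]);draw(v,K,P,r[0][0],TILE,103)
draw(v,K,P,(643.8,-33.1,-.295),L,87,(255,0,0)) # base pose from first top picture, at top-L height
v=v[130:210,250:400]; cv2.imwrite('pics/t15.png',cv2.resize(v,None,fx=5,fy=5,interpolation=cv2.INTER_CUBIC))
im,*_=shot('scene');cv2.imwrite('pics/s15.png',cv2.resize(im[180:260,200:300],None,fx=6,fy=6,interpolation=cv2.INTER_CUBIC))
E
```

```text
tile [643.668 -30.735   2.85 ] 163.3 [0.45 1.13] [300 158  23  34 462]
```

View pics/t15.png

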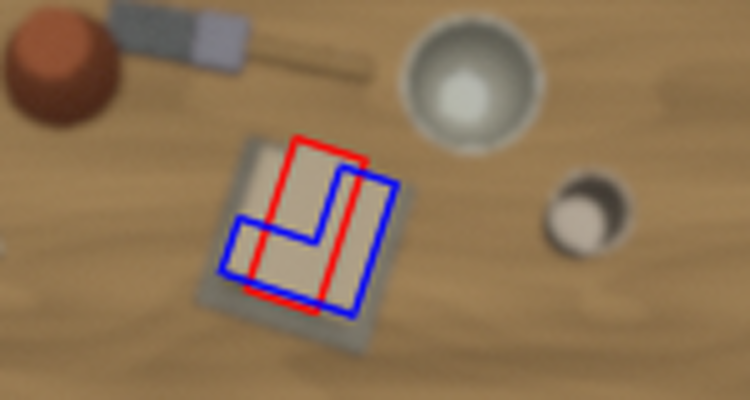

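View pics/s15.png

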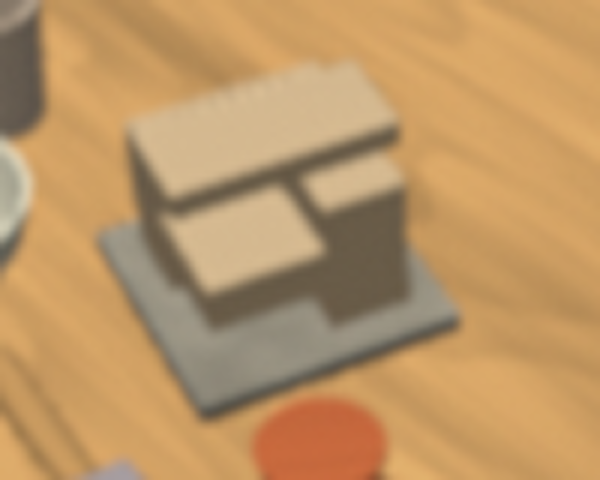

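```bash
python3 -c "
from workcell import finish_job
print(finish_job())"
```

```text
the job is handed in; nothing more can be done
None
```

I built the pier as asked and handed it in at about 31 s of the 72 s allowed. The two buff Ls went on one at a time, each half-turned from the one beneath. The tile then went flat on top, and each piece was released before I fetched the next.

**Final checks, wrist camera (mm and degrees):**

| Piece | Centre | Yaw |
|---|---|---|
| Bottom L, after the first placement | (641.3, −35.2) | −16.8, measured before placing |
| Second L | (641.7 to 643.0, −35.0) | 162.7 |
| Top L | (642.9 to 643.9, −34.2) | −16.6 |
| Tile | (641.1, −33.2), top at z = 103.2 | 163.5 |

- **Alignment:** the Ls line up within about 1–2.5 mm. The tile is level, square to the pier, and about 2–3 mm off centre.
- **Bottom L:** it had not moved after the first L was set on it. I did not re-measure it after the later placements.
- **Surroundings:** the pots and look-alikes showed no change in the last pictures. The arm ended well clear with the gripper open.

**Disagreement:** the top camera put the tile at (643.7, −30.7) and the base L, measured at the start, at (643.8, −33.1). Its absolute positions differ from the wrist camera's by 2–3 mm, but it also gives a tile offset of only about 2.4 mm.

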